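# Get the cover glass box out from behind the stain bottles

### The job

The small white cover glass box stands hemmed in behind three stain bottles on the grey bottle stand. Move all three bottles to the blue tray and stand them upright in it; with them all there, fetch the box and set it flat in the middle of the green mat; then put every bottle back upright in the middle of the same round pad it came from. Never tip a bottle or the box over, and leave the timer, the petri dish and the eraser where they lie.

Things in the scene. Friction and masses are not known exactly. Their poses are not given: they have to be found in the camera images.
- amber_bottle: stain dropper bottle, amber-brown body and white cap with a black rubber bulb, free-standing. Origin: centre of its underside, z up. Body a cylinder 42 mm in diameter up to 70 mm, then cap 26 mm in diameter up to 88 mm, soft thin bulb to 113 mm. About 55 g. It starts on one of the stand's three round pads.
- red_bottle: stain dropper bottle, crimson red body and white cap with a black rubber bulb, free-standing. Origin: centre of its underside, z up. Body a cylinder 36 mm in diameter up to 66 mm, then cap 22 mm in diameter up to 84 mm, soft thin bulb to 109 mm. About 55 g. It starts on one of the stand's three round pads.
- blue_bottle: stain dropper bottle, dark blue body and black cap with a black rubber bulb, free-standing. Origin: centre of its underside, z up. Body a cylinder 44 mm in diameter up to 76 mm, then cap 27 mm in diameter up to 94 mm, soft thin bulb to 119 mm. About 55 g. It starts on one of the stand's three round pads.
- glass_box: cover glass box, small white cardboard box with a dark green band on its top, 36 x 36 x 16 mm, 30 g, loose. Origin: centre of its underside, z up, x and y parallel to its sides. It starts on the stand's square pad, with bottles on three sides of it, too close for fingers.
- stand: bottle stand, fixed grey plate 122 (x) x 172 (y) mm, rim 4 mm wide and 12 mm high. Origin: centre of its underside, z up, x roughly away from the robot. Flush black pads, top at 8 mm: three round, 51 mm wide, centres (27.5, 55), (27.5, -55), (-27.5, 0) mm; one square, 42 mm, at (27.5, 0), under the box. One bottle within 2 mm of each round pad's centre; which is where varies.
- tray: shallow open blue tray, fixed, 180 (x) x 90 (y) x 12 mm outside, walls and floor 3 mm thick. Origin: centre of its underside on the bench, z up; its long side is along its x. Empty at the start.
- mat: green square mat, fixed, 60 x 60 x 3 mm. Origin: centre of its underside on the bench, z up.
- timer: bystander: white lab timer lying flat, 70 x 64 x 16 mm, loose. Origin: centre of its underside.
- dish: bystander: clear, whitish petri dish, 57 mm in diameter, 14 mm high, loose. Origin: centre of its underside.
- rubber: bystander: blue and white eraser lying flat, 19 x 42 x 12 mm, loose. Origin: centre of its underside.
Not all that is in view belongs to the job. Of the things that look like the glass_box, the largest one is meant. What is shaped like the red_bottle but yellow is not meant.

How it is judged (in metres and radians):
On the way, in this order (a step that is already met when the one before it is completed fails the run):
1. all three bottles stand upright in the blue tray, while the cover glass box is still on the stand, within 30 mm of its place (x of amber_bottle in the frame of tray between -0.075 and 0.075 m and y of amber_bottle in the frame of tray between -0.03 and 0.03 m and z of each of amber_bottle, red_bottle, blue_bottle in the frame of tray below 0.01 m and angle between each of amber_bottle, red_bottle, blue_bottle's own z axis and vertical below 0.12 rad and linear speed of each of amber_bottle, red_bottle, blue_bottle below 0.03 m/s and x of red_bottle in the frame of tray between -0.075 and 0.075 m and y of red_bottle in the frame of tray between -0.03 and 0.03 m and x of blue_bottle in the frame of tray between -0.075 and 0.075 m and y of blue_bottle in the frame of tray between -0.03 and 0.03 m and distance of glass_box from where it was at the start of the episode below 0.03 m), for 0.2 s.
2. the cover glass box lies in the middle of the green mat, with the bottles still upright in the tray (x of amber_bottle in the frame of tray between -0.075 and 0.075 m and y of amber_bottle in the frame of tray between -0.03 and 0.03 m and z of each of amber_bottle, red_bottle, blue_bottle in the frame of tray below 0.01 m and angle between each of amber_bottle, red_bottle, blue_bottle, glass_box's own z axis and vertical below 0.12 rad and x of red_bottle in the frame of tray between -0.075 and 0.075 m and y of red_bottle in the frame of tray between -0.03 and 0.03 m and x of blue_bottle in the frame of tray between -0.075 and 0.075 m and y of blue_bottle in the frame of tray between -0.03 and 0.03 m and horizontal distance between glass_box and mat below 0.015 m and height (world z) of glass_box below 0.008 m and linear speed of glass_box below 0.03 m/s), for 0.2 s.
At the end, for the whole second after the job is handed in: Each bottle stands upright (within 0.1 rad), at rest, within 12 mm of where it stood at the start; the cover glass box lies flat and at rest on the green mat, its centre within 15 mm of the mat's centre (distance of each of amber_bottle, red_bottle, blue_bottle from where it was at the start of the episode below 0.012 m and angle between each of amber_bottle, red_bottle, blue_bottle's own z axis and vertical below 0.1 rad and linear speed of each of amber_bottle, red_bottle, blue_bottle, glass_box below 0.03 m/s and horizontal distance between glass_box and mat below 0.015 m and height (world z) of glass_box below 0.008 m and angle between glass_box's own z axis and vertical below 0.12 rad); the robot touches nothing.
It fails at once if a bottle or the cover glass box is tipped by more than 0.8 rad (angle between any of amber_bottle, red_bottle, blue_bottle, glass_box's own z axis and vertical above 0.8 rad).
It fails at once if the timer, the petri dish or the eraser is moved by more than 20 mm (distance of any of timer, dish, rubber from where it was at the start of the episode above 0.02 m).
It also fails if it takes over 136 s, if anything falls off the work surface, if the arm or the gripper's body presses on something with over 40 N, if the wrist force passes 120 N, or if a joint passes its speed limit or range.

### The arm

A 6-joint arm with a two-finger parallel gripper is mounted at the origin on a cart in front of the work surface, level with it; the furniture and walls round the work are solid. World frame = base frame: x ahead of the robot, y to its left, z up, the work surface at z = 0. Lengths are in mm, angles in rad, forces in N, time in s.
With the tool pointing down it reaches from about 275 to 750 mm from the base axis. Payload 10.2 kg.
Tool frame: the origin (TCP) lies at the very end of the fingers, on their centre line; the grasp point (between the pads) lies 19 mm behind it; z points along the fingers, y is the line along which they close (so a half turn about z gives the same grasp; the last joint's range is limited). The gripper opens to 85 mm and grips with 20 to 120 N. Pads are 22 mm wide; open, the fingers measure 114 mm over their backs; the gripper's body (76 mm by 85 mm) begins 54 mm behind the grasp point. The pads swing forward as they close: fully open they stand 13 mm farther back than shut.
Start: joints at [0.93, 0.313, 1.498, -0, 1.331, -0.223], TCP at [213.032, 479.842, 231.294] pointing down, gripper open.
Joint ranges: [-2.94, 2.94], [-0.97, 2.17], [0.19, 2.56], [-1.23, 4.37], [0.02, 3.11], [-2.88, 2.88]. Speed limits (rad/s): [2.39, 2.39, 3.01, 3.14, 3.14, 3.14].

### API

Orientations are given as a unit quaternion [x, y, z, w].
In Python, from bench import r, vision gives the robot as it stands.
- The arm moves only by the tool apply_moves, never from a script. Its argument "deltas" is a list of rows, each a list of 3 entries, a list of its own where there are three numbers: the opening, from -1 (shut) to 1 (fully open), then the shift along the tool's x, y, z in normalised numbers (1 is 75 cm), then the turn about the tool's z in a scale on which 1.0 is 2 pi rad. In form: [[claw, [dx, dy, dz], turn], ...]. A call has 1 to 8 rows; each row is the pose to reach, as a shift and turn from the pose commanded when the call began, along the tool's axes at that moment; what a row does not reach only later rows make up. A row lasts 1/12 s, in which the tool goes at most 41.7 mm and 7.16 degrees, less where a joint would pass 70% of its speed; a pose out of reach is approached as far as the arm can. Shift and turn numbers lie between -1 and 1, and a call with a number outside is refused. A call with a gripper value outside its range is refused whole. The fingers move at their own pace and stop on an object; the grip force is fixed at half the most. Time passes only in rows, so rows that repeat a pose let the fingers close. It gives the time, the measured TCP pose, the force, the opening and the grip force at its end, in the units of the state.
- r.observe(): the state, without advancing time (a new reading comes with each control period).
- vision.get_image(name): name is "side" or "top" or "wrist"; returns the picture (420x560x3 uint8, red, green, blue); there is no depth.
- vision.camera_params(name): a dict with "K" (3x3 intrinsics, pixels), "world_from_camera" (4x4, takes a point from camera to world coordinates). Camera axes: x right, y down, z forward; pixel columns grow to the right and rows downward; lengths in mm; the calibration is good to about 2 mm. A picture is of the moment at which its call begins: read the wrist's pose just before it. camera_params takes no time and is no camera call; for the wrist camera it gives the pose at the moment of the call.
- r.close_job(): hands the job in; it is judged then, once.
The state is a dict: "time": time; "joints": joint angles; "dq": joint speeds; "joint_efforts": joint torques, N m; "tcp_pos": TCP position; "ee_rot": TCP orientation; "wrist_force": force on the tool from outside, world axes, zero at the start; "ft_torque": the same for the moment, N m; "opening": finger opening in mm; "grip_force": force on a finger pad.
Only numpy, scipy, OpenCV 4.12 (cv2) and the standard library are available. Lean on these libraries where they do the work, as an engineer would, in place of code of your own. Each camera call takes 0.05 s, during which the arm holds its last target. There are 200 camera calls.

## Working session

There is one attempt and no reset: what is moved stays moved. The work goes in short steps, Python scripts to look and compute and a tool call to move; the robot and the scene stay as the last step left them, time stands still between calls to the robot, and variables do not carry over. Pictures are saved under pics/ and viewed, at most 14 in all, crops included, and the job is handed in when it is done.

Besides the shell and the picture viewer there is one more tool, called as name(argument=value, ...) on one line, values as JSON. apply_moves: Moves the arm, as the interface text tells. Its arguments: {"type":"object","properties":{"deltas":{"type":"array","items":{"type":"array"}}},"required":["deltas"]}

```bash
ls; mkdir -p pics; python3 - <<'E'
from bench import r,vision
import cv2,numpy as np
print(r.observe())
for n in ["top","side"]:
    p=vision.camera_params(n);print(n,np.round(p["K"],1).tolist(),np.round(p["world_from_camera"],3).tolist())
    cv2.imwrite(f"pics/{n}0.png",cv2.cvtColor(vision.get_image(n),cv2.COLOR_RGB2BGR))
E
```

```text
pics
{'time': 0.0, 'joints': array([ 9.29608699e-01,  3.13444086e-01,  1.49842303e+00, -4.28440529e-05,
        1.33095580e+00, -2.23406145e-01]), 'dq': array([ 0.00198328, -0.00096226, -0.00070978,  0.00056296, -0.00062644,
        0.00046498]), 'joint_efforts': array([ 9.87504536e-04, -4.12264967e+01, -2.59743404e+01, -1.25649899e-04,
        4.10784371e-03,  2.81094538e-05]), 'tcp_pos': array([212.88508094, 479.63492942, 230.7433773 ]), 'ee_rot': array([ 2.07369852e-01,  9.78262422e-01, -5.67262253e-04, -2.38823424e-04]), 'wrist_force': array([ 0.22321201,  0.23949373, -0.40038459]), 'ft_torque': array([ 0.01156398, -0.00556581, -0.00831522]), 'grip_force': 0.0, 'opening': 85.32789714002277}
top [[443.5, 0.0, 283.8], [0.0, 443.5, 220.1], [0.0, 0.0, 1.0]] [[0.015, -0.991, 0.134, 361.125], [-0.999, -0.011, 0.031, 211.666], [-0.029, -0.134, -0.99, 889.352], [0.0, 0.0, 0.0, 1.0]]
side [[458.8, 0.0, 277.9], [0.0, 458.8, 196.2], [0.0, 0.0, 1.0]] [[0.744, -0.491, 0.454, -18.738], [-0.668, -0.545, 0.507, -331.288], [-0.002, -0.68, -0.733, 861.777], [0.0, 0.0, 0.0, 1.0]]
```

View pics/top0.png

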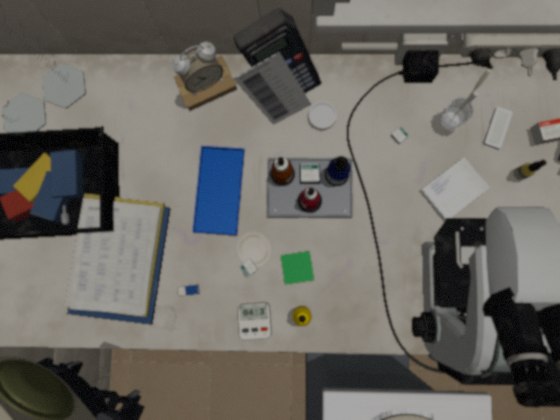

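View pics/side0.png

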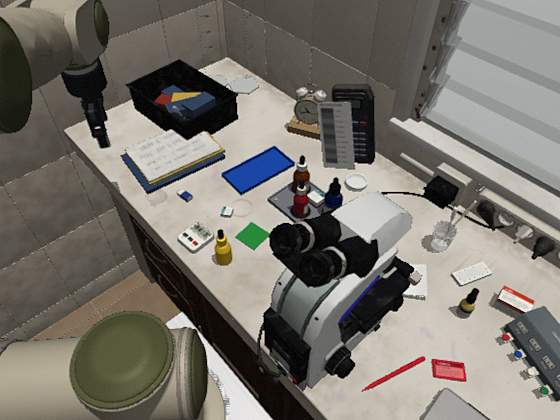

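Top view: box candidates are white/green squares at (310,172) on the stand, (248,268) by the dish and (400,135) to the right. The one on the stand among the bottles (amber (282,170), blue (338,170), red (310,200)) fits. Tray is at (219,190), mat at (297,267), the yellow decoy at (303,316), dish (254,248), timer (254,320) and eraser (189,290). Next I'll measure and confirm with an overlay crop.

```bash
cat > h.py <<'E'
import numpy as np,cv2
from bench import r,vision
def par(n):
    p=vision.camera_params(n);return np.array(p["K"]),np.array(p["world_from_camera"])
def ray(uv,z,P):
    K,T=P;uv=np.atleast_2d(np.asarray(uv,float))
    d=(T[:3,:3]@np.linalg.inv(K)@np.c_[uv,np.ones(len(uv))].T).T
    o=T[:3,3];return (o+d*((z-o[2])/d[:,2])[:,None])[:,:2]
def proj(X,P):
    K,T=P;X=np.atleast_2d(np.asarray(X,float))
    c=(X-T[:3,3])@T[:3,:3];q=c@K.T;return q[:,:2]/q[:,2:]
def blob(m,near):
    n,l,s,c=cv2.connectedComponentsWithStats(m.astype(np.uint8))
    k=min((k for k in range(1,n) if s[k,4]>60),key=lambda k:np.hypot(*(c[k]-near)))
    return l==k
def rect(mask,z,P):
    cs=max(cv2.findContours(mask.astype(np.uint8),cv2.RETR_EXTERNAL,cv2.CHAIN_APPROX_NONE)[0],key=len)[:,0]
    w=ray(cs,z,P).astype(np.float32);return cv2.minAreaRect(w)
E
python3 - <<'E'
from h import *
im=cv2.imread("pics/top0.png");P=par("top")
hsv=cv2.cvtColor(im,cv2.COLOR_BGR2HSV);h,s,v=cv2.split(hsv)
t=blob((h>100)&(h<125)&(s>150)&(v>60),(219,190));print("tray",rect(t,10,P),t.sum())
m=blob((h>50)&(h<80)&(s>130),(297,267));print("mat",rect(m,3,P),m.sum())
for n,uv,z in [("standTL",(267,158),12),("TR",(352,159),12),("BL",(267,217),12),("BR",(352,217),12),("box",(310,172),24),("dish",(254,248),7),("timer",(254,320),16),("rubber",(189,290),12),("yellow",(303,316),84),("cand2",(248,268),10),("cand3",(400,135),10)]:
    print(n,ray(uv,z,P).round(0).tolist())
cv2.imwrite("pics/c0.png",cv2.resize(im[130:340,170:380],(800,800)[0:2] and (600,600),interpolation=cv2.INTER_CUBIC))
E
```

```text
tray ((540.8973388671875, 372.6091003417969), (86.26666259765625, 176.1292266845703), 86.5635986328125) 3588
mat ((386.785400390625, 212.12757873535156), (54.55620574951172, 54.67105484008789), 9.661266326904297) 761
standTL [[607.0, 275.0]]
TR [[606.0, 103.0]]
BL [[486.0, 273.0]]
BR [[487.0, 103.0]]
box [[576.0, 188.0]]
dish [[424.0, 298.0]]
timer [[284.0, 294.0]]
rubber [[339.0, 424.0]]
yellow [[298.0, 200.0]]
cand2 [[384.0, 309.0]]
cand3 [[658.0, 5.0]]
```

View pics/c0.png

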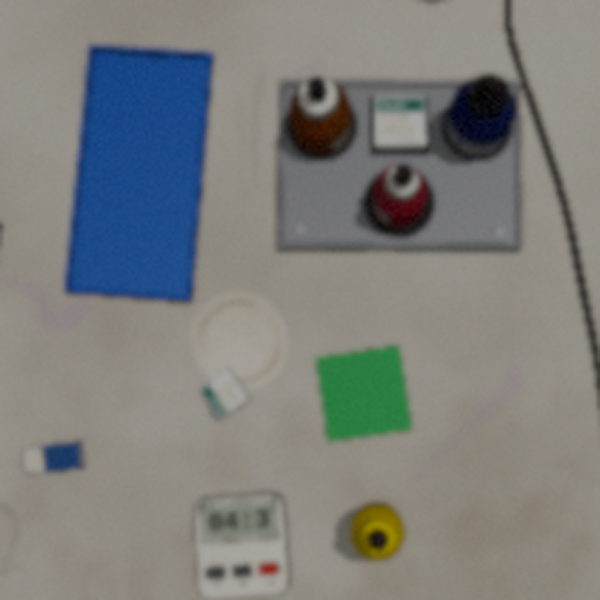

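The crop confirms it: the box on the stand at crop (400,123) is clearly larger than the lookalike at (225,392). I'll check the stand-frame hypothesis by overlaying predicted outlines in both cameras.

```bash
python3 - <<'E'
from h import *
S=np.array([546.5,188.5]);yaw=0.006
c,s=np.cos(yaw),np.sin(yaw);R=np.array([[c,-s],[s,c]])
B={"amber":((27.5,55),21,70,13,88),"blue":((27.5,-55),22,76,13.5,94),"red":((-27.5,0),18,66,11,84)}
a=np.linspace(0,2*np.pi,40)
out=[]
for n,(x0,y0,w,h,f) in {"top":(180,130,190,160,4),"side":(210,140,150,130,4)}.items():
    im=cv2.imread(f"pics/{n}0.png");P=par(n)
    big=cv2.resize(im[y0:y0+h,x0:x0+w],None,fx=f,fy=f,interpolation=cv2.INTER_CUBIC)
    def dr(p,z,col):
        q=proj(np.c_[p,np.full(len(p),z)],P);q=((q+.5-[x0,y0])*f).astype(np.int32)
        cv2.polylines(big,[q],True,col,1)
    sq=np.array([[1,1],[1,-1],[-1,-1],[-1,1]])
    dr(S+(sq*[61,86])@R.T,12,(0,255,255))
    dr(S+(sq*18+[27.5,0])@R.T,24,(0,0,255))
    for o,r1,z1,r2,z2 in B.values():
        C=S+R@np.array(o)
        for rr,z in((r1,8),(r1,8+z1),(r2,8+z2)): dr(C+rr*np.c_[np.cos(a),np.sin(a)],z,(0,255,0))
    ty=-0.06;T=np.array([[np.cos(ty),-np.sin(ty)],[np.sin(ty),np.cos(ty)]])
    dr(np.array([541,372.6])+(sq*[90,45])@T.T,12,(0,255,255))
    dr(np.array([386.8,212.1])+(sq*30)@np.array([[.986,-.168],[.168,.986]]).T,3,(0,0,255))
    out.append(big)
    cv2.imwrite(f"pics/ov_{n}.png",big);print(big.shape)
E
```

```text
(640, 760, 3)
(520, 600, 3)
```

View pics/ov_top.png

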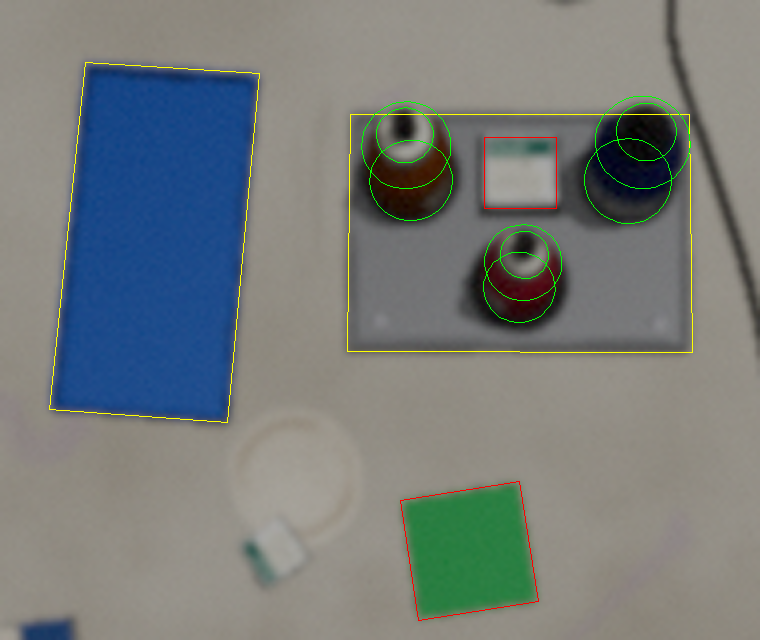

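View pics/ov_side.png

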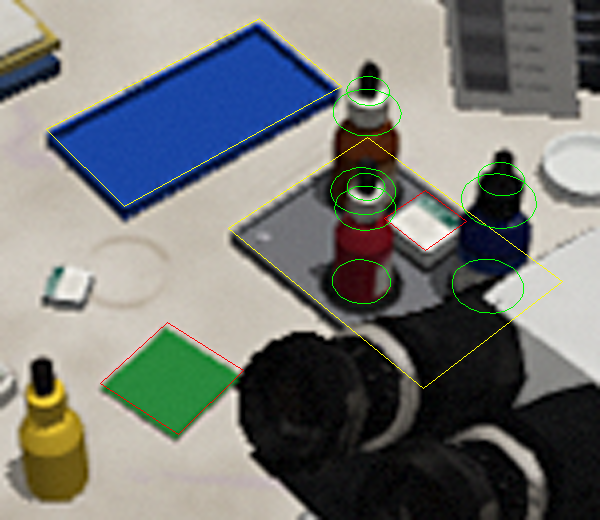

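The top overlay fits well; the side view agrees to within 2–3 mm. Heading for amber, with the tool y axis turned to world y.

The rows are not in the units I measure in: shifts go in shares of 75 cm and turns go in shares of 2 pi rad. I convert before sending: -0.31 m / 0.75 = -0.4133, -0.271 m / 0.75 = -0.3613, -0.418 rad / 6.2832 = -0.0665.

apply_moves(deltas=[[1, [-0.0516, -0.0084, 0], -0.0159], [1, [-0.1031, -0.0168, 0], -0.0318], [1, [-0.1547, -0.0253, 0], -0.0477], [1, [-0.2067, -0.0337, 0], -0.0665], [1, [-0.2587, -0.0421, 0], -0.0665], [1, [-0.3093, -0.0507, 0], -0.0665], [1, [-0.3613, -0.0591, 0], -0.0665], [1, [-0.4133, -0.0675, 0], -0.0665]])

```text
time: 0.77
tcp_pos: [477.1, 306.4, 231.1]
ee_rot: [-0.0, 1.0, -0.0, -0.0]
wrist_force: [0.0, 0.7, -0.0]
opening: 85.3
grip_force: 0.0
```

Converted, 0.1 m / 0.75 = 0.1333, -0.098 m / 0.75 = -0.1307.

apply_moves(deltas=[[1, [-0.044, -0.0293, 0], 0], [1, [-0.088, -0.0573, 0], 0], [1, [-0.1307, -0.0853, 0], 0], [1, [-0.1307, -0.0853, 0.0267], 0], [1, [-0.1307, -0.0853, 0.0733], 0], [1, [-0.1307, -0.0853, 0.12], 0], [1, [-0.1307, -0.0853, 0.1333], 0], [1, [-0.1307, -0.0853, 0.1333], 0]])

```text
time: 1.43
tcp_pos: [572.5, 243.5, 128.5]
ee_rot: [-0.0, 1.0, -0.001, -0.003]
wrist_force: [0.6, 0.4, 0.5]
opening: 85.3
grip_force: 0.0
```

```bash
python3 - <<'E'
from h import *
o=r.observe();print(o["tcp_pos"],o["time"])
P=par("wrist");im=cv2.cvtColor(vision.get_image("wrist"),cv2.COLOR_RGB2BGR)
a=np.linspace(0,2*np.pi,40)
for C,r1,z1,r2,z2 in [((573.7,243.7),21,70,13,88),((574.3,133.7),22,76,13.5,94),((519,188.3),18,66,11,84)]:
    for rr,z in((r1,8),(r1,8+z1),(r2,8+z2)):
        q=proj(np.c_[np.array(C)+rr*np.c_[np.cos(a),np.sin(a)],np.full(40,z)],P)
        cv2.polylines(im,[q.astype(np.int32)],True,(0,255,0),1)
cv2.imwrite("pics/w1.png",im)
E
```

```text
[572.49868596 243.51690052 128.54487522] 1.4333
```

View pics/w1.png

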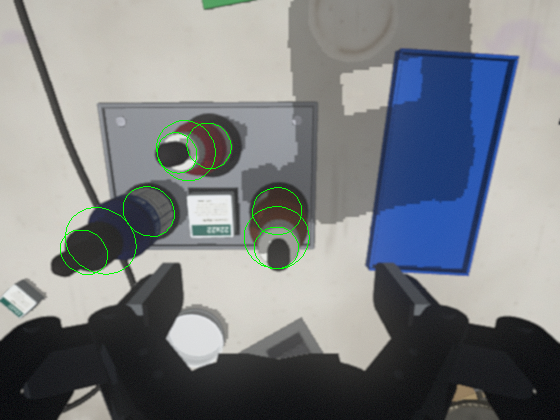

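The wrist picture shows amber centred at (277,215) between the fingers, with the predicted rings on all three bottles to within a few mm. Descending and gripping.

Converted, 0.081 m / 0.75 = 0.108, 0.06 m / 0.75 = 0.08.

apply_moves(deltas=[[1, [0, 0, 0.04], 0], [1, [0, 0, 0.08], 0], [1, [0, 0, 0.108], 0], [1, [0, 0, 0.108], 0], [-0.2, [0, 0, 0.108], 0], [-0.2, [0, 0, 0.108], 0], [-0.2, [0, 0, 0.108], 0], [-0.2, [0, 0, 0.108], 0]])

```text
time: 2.15
tcp_pos: [575.0, 244.0, 52.7]
ee_rot: [-0.0, 1.0, 0.0, 0.002]
wrist_force: [-1.0, -0.2, 9.7]
opening: 40.4
grip_force: 59.8
```

apply_moves(deltas=[[-0.2, [0, 0, 0], 0], [-0.2, [0, 0, 0], 0], [-0.2, [0, 0, 0], 0], [-0.2, [0, 0, 0], 0]])

```text
time: 2.48
tcp_pos: [575.0, 244.1, 52.7]
ee_rot: [-0.0, 1.0, 0.0, 0.002]
wrist_force: [-0.7, -0.8, 7.5]
opening: 40.9
grip_force: 60.2
```

Converted, 0.125 m / 0.75 = 0.1667, -0.025 m / 0.75 = -0.0333.

apply_moves(deltas=[[-0.2, [0, 0, -0.0267], 0], [-0.2, [0, 0, -0.0533], 0], [-0.2, [-0.008, 0.04, -0.0533], 0], [-0.2, [-0.0173, 0.0867, -0.0533], 0], [-0.2, [-0.0253, 0.1307, -0.0533], 0], [-0.2, [-0.0333, 0.1667, -0.0533], 0], [-0.2, [-0.0333, 0.1667, -0.0533], 0], [-0.2, [-0.0333, 0.1667, -0.04], 0]])

```text
time: 3.15
tcp_pos: [599.6, 370.4, 82.4]
ee_rot: [-0.001, 1.0, 0.001, 0.002]
wrist_force: [0.2, -0.4, -0.7]
opening: 40.2
grip_force: 60.7
```

Converted, 0.031 m / 0.75 = 0.0413, 0.029 m / 0.75 = 0.0387.

apply_moves(deltas=[[-0.2, [0, 0, 0.016], 0], [-0.2, [0, 0, 0.0293], 0], [-0.2, [0, 0, 0.0387], 0], [-0.2, [0, 0, 0.0413], 0], [-0.2, [0, 0, 0.0413], 0], [-0.2, [0, 0, 0.0413], 0]])

```text
time: 3.65
tcp_pos: [599.0, 368.5, 49.4]
ee_rot: [0.0, 1.0, 0.0, 0.0]
wrist_force: [0.7, -0.2, -0.0]
opening: 39.9
grip_force: 60.9
```

Converted, 0.002 m / 0.75 = 0.0027, 0.001 m / 0.75 = 0.0013.

apply_moves(deltas=[[-0.2, [0, 0, 0.0013], 0], [-0.2, [0, 0, 0.0027], 0], [-0.2, [0, 0, 0.0027], 0], [-0.2, [0, 0, 0.0027], 0]])

```text
time: 3.98
tcp_pos: [599.1, 368.9, 47.8]
ee_rot: [-0.0, 1.0, 0.0, 0.0]
wrist_force: [-0.1, -2.1, 3.7]
opening: 40.1
grip_force: 61.0
```

Converted, -0.11 m / 0.75 = -0.1467, -0.09 m / 0.75 = -0.12.

apply_moves(deltas=[[0.6, [0, 0, 0], 0], [1, [0, 0, 0], 0], [1, [0, 0, 0], 0], [1, [0, 0, -0.0267], 0], [1, [0, 0, -0.0733], 0], [1, [0, 0, -0.12], 0], [1, [0, 0, -0.1467], 0], [1, [0, 0, -0.1467], 0]])

```text
time: 4.65
tcp_pos: [600.5, 369.6, 163.1]
ee_rot: [-0.0, 1.0, 0.002, 0.004]
wrist_force: [0.3, -0.1, 0.8]
opening: 85.3
grip_force: 0.0
```

Converted, -0.18 m / 0.75 = -0.24, -0.17 m / 0.75 = -0.2267.

apply_moves(deltas=[[1, [0.02, -0.0453, 0], 0], [1, [0.04, -0.0907, 0], 0], [1, [0.06, -0.136, 0], 0], [1, [0.08, -0.1813, 0], 0], [1, [0.1, -0.2267, 0], 0], [1, [0.1067, -0.24, 0], 0], [1, [0.1067, -0.24, 0], 0], [1, [0.1067, -0.24, 0.0267], 0]])

```text
time: 5.32
tcp_pos: [520.7, 189.0, 140.1]
ee_rot: [0.0, 1.0, 0.001, 0.003]
wrist_force: [0.1, 0.5, 0.7]
opening: 85.6
grip_force: 0.0
```

apply_moves(deltas=[[1, [0, 0, 0.04], 0], [1, [0, 0, 0.08], 0], [1, [0, 0, 0.1067], 0], [1, [0, 0, 0.1147], 0], [1, [0, 0, 0.1147], 0], [-0.3, [0, 0, 0.1147], 0], [-0.3, [0, 0, 0.1147], 0], [-0.3, [0, 0, 0.1147], 0]])

```text
time: 5.98
tcp_pos: [519.6, 189.1, 52.6]
ee_rot: [-0.0, 1.0, 0.0, 0.001]
wrist_force: [0.5, -0.7, 0.1]
opening: 51.2
grip_force: 0.0
```

apply_moves(deltas=[[-0.3, [0, 0, 0], 0], [-0.3, [0, 0, 0], 0], [-0.3, [0, 0, 0], 0], [-0.3, [0, 0, 0], 0], [-0.3, [0, 0, 0], 0]])

```text
time: 6.4
tcp_pos: [519.5, 188.9, 52.5]
ee_rot: [-0.0, 1.0, 0.0, 0.001]
wrist_force: [-1.3, 0.3, 6.5]
opening: 33.9
grip_force: 59.5
```

Converted, 0.187 m / 0.75 = 0.2493, 0.036 m / 0.75 = 0.048.

apply_moves(deltas=[[-0.3, [0, 0, -0.0267], 0], [-0.3, [0, 0, -0.0533], 0], [-0.3, [0.008, 0.044, -0.0533], 0], [-0.3, [0.0173, 0.0933, -0.0533], 0], [-0.3, [0.0267, 0.1427, -0.0533], 0], [-0.3, [0.036, 0.192, -0.0533], 0], [-0.3, [0.044, 0.2333, -0.0533], 0], [-0.3, [0.048, 0.2493, -0.0533], 0]])

```text
time: 7.07
tcp_pos: [481.5, 379.4, 91.6]
ee_rot: [-0.002, 1.0, 0.001, 0.0]
wrist_force: [0.5, 0.3, -0.7]
opening: 34.2
grip_force: 60.0
```

Converted, 0.044 m / 0.75 = 0.0587, 0.042 m / 0.75 = 0.056.

apply_moves(deltas=[[-0.3, [0, 0, 0], 0], [-0.3, [0, 0, 0.02], 0], [-0.3, [0, 0, 0.04], 0], [-0.3, [0, 0, 0.0507], 0], [-0.3, [0, 0, 0.056], 0], [-0.3, [0, 0, 0.0587], 0], [-0.3, [0, 0, 0.0587], 0], [-0.3, [0, 0, 0.0587], 0]])

```text
time: 7.73
tcp_pos: [483.4, 375.6, 48.0]
ee_rot: [0.0, 1.0, 0.0, 0.001]
wrist_force: [0.9, -0.2, -0.5]
opening: 34.1
grip_force: 60.2
```

Converted, 0.002 m / 0.75 = 0.0027, 0.001 m / 0.75 = 0.0013.

apply_moves(deltas=[[-0.3, [0, 0, 0.0013], 0], [-0.3, [0, 0, 0.0027], 0], [-0.3, [0, 0, 0.0027], 0], [-0.3, [0, 0, 0.0027], 0]])

```text
time: 8.07
tcp_pos: [483.7, 375.8, 47.5]
ee_rot: [-0.0, 1.0, 0.0, 0.001]
wrist_force: [-2.2, -3.4, 12.7]
opening: 33.9
grip_force: 61.6
```

Converted, -0.115 m / 0.75 = -0.1533, -0.09 m / 0.75 = -0.12.

apply_moves(deltas=[[0.6, [0, 0, 0], 0], [1, [0, 0, 0], 0], [1, [0, 0, 0], 0], [1, [0, 0, -0.0267], 0], [1, [0, 0, -0.0733], 0], [1, [0, 0, -0.12], 0], [1, [0, 0, -0.1533], 0], [1, [0, 0, -0.1533], 0]])

```text
time: 8.73
tcp_pos: [484.7, 376.9, 166.0]
ee_rot: [-0.0, 1.0, 0.002, 0.004]
wrist_force: [-0.1, 0.3, 0.9]
opening: 85.4
grip_force: 0.0
```

apply_moves(deltas=[[1, [-0.0173, -0.0467, 0], 0], [1, [-0.036, -0.0947, 0], 0], [1, [-0.0533, -0.1427, 0], 0], [1, [-0.072, -0.1907, 0], 0], [1, [-0.0893, -0.2387, 0], 0], [1, [-0.108, -0.2867, 0], 0], [1, [-0.1227, -0.3227, 0], 0], [1, [-0.1227, -0.3227, 0], 0]])

```text
time: 9.4
tcp_pos: [576.4, 129.0, 159.4]
ee_rot: [0.002, 1.0, -0.001, -0.0]
wrist_force: [0.3, -0.8, 1.0]
opening: 85.3
grip_force: 0.0
```

Converted, 0.1 m / 0.75 = 0.1333, 0.09 m / 0.75 = 0.12.

apply_moves(deltas=[[1, [0, 0, 0], 0], [1, [0, 0, 0.04], 0], [1, [0, 0, 0.0867], 0], [1, [0, 0, 0.12], 0], [1, [0, 0, 0.1333], 0], [1, [0, 0, 0.1333], 0], [-0.15, [0, 0, 0.1333], 0], [-0.15, [0, 0, 0.1333], 0]])

```text
time: 10.07
tcp_pos: [575.8, 134.3, 62.1]
ee_rot: [-0.0, 1.0, 0.0, 0.001]
wrist_force: [0.9, 0.9, 0.8]
opening: 63.6
grip_force: 0.0
```

apply_moves(deltas=[[-0.15, [0, 0, 0], 0], [-0.15, [0, 0, 0], 0], [-0.15, [0, 0, 0], 0], [-0.15, [0, 0, 0], 0], [-0.15, [0, 0, 0], 0], [-0.15, [0, 0, 0], 0]])

```text
time: 10.57
tcp_pos: [575.9, 134.0, 62.2]
ee_rot: [-0.0, 1.0, 0.0, 0.002]
wrist_force: [-0.4, 0.3, 6.4]
opening: 41.9
grip_force: 61.0
```

Converted, 0.215 m / 0.75 = 0.2867, -0.045 m / 0.75 = -0.06.

apply_moves(deltas=[[-0.15, [0, 0, -0.0267], 0], [-0.15, [0, 0, -0.06], 0], [-0.15, [0.0053, 0.04, -0.06], 0], [-0.15, [0.0133, 0.092, -0.06], 0], [-0.15, [0.0213, 0.144, -0.06], 0], [-0.15, [0.0293, 0.196, -0.06], 0], [-0.15, [0.0373, 0.248, -0.06], 0], [-0.15, [0.0453, 0.2867, -0.06], 0]])

```text
time: 11.23
tcp_pos: [540.1, 351.8, 106.1]
ee_rot: [-0.001, 1.0, 0.0, 0.001]
wrist_force: [0.8, -0.1, -0.3]
opening: 42.1
grip_force: 60.9
```

Converted, 0.05 m / 0.75 = 0.0667, 0.049 m / 0.75 = 0.0653.

apply_moves(deltas=[[-0.15, [0, 0.032, 0], 0], [-0.15, [0, 0.032, 0], 0], [-0.15, [0, 0.032, 0.02], 0], [-0.15, [0, 0.032, 0.04], 0], [-0.15, [0, 0.032, 0.056], 0], [-0.15, [0, 0.032, 0.0653], 0], [-0.15, [0, 0.032, 0.0667], 0], [-0.15, [0, 0.032, 0.0667], 0]])

```text
time: 11.9
tcp_pos: [541.6, 372.5, 57.2]
ee_rot: [0.0, 1.0, 0.0, 0.001]
wrist_force: [-3.3, -1.9, 9.0]
opening: 41.8
grip_force: 62.0
```

apply_moves(deltas=[[0.6, [0, 0, 0], 0], [1, [0, 0, 0], 0], [1, [0, 0, 0], 0], [1, [0, 0, -0.0267], 0], [1, [0, 0, -0.0733], 0], [1, [0, 0, -0.12], 0], [1, [0, 0, -0.1467], 0], [1, [0, 0, -0.1467], 0]])

```text
time: 12.57
tcp_pos: [542.5, 373.6, 170.8]
ee_rot: [-0.0, 1.0, 0.002, 0.004]
wrist_force: [-0.4, -0.4, 0.6]
opening: 85.3
grip_force: 0.0
```

Converted, -0.184 m / 0.75 = -0.2453, -0.15 m / 0.75 = -0.2.

apply_moves(deltas=[[1, [-0.0093, -0.0493, 0], 0], [1, [-0.0187, -0.1013, 0], 0], [1, [-0.028, -0.152, 0], 0], [1, [-0.036, -0.2, 0], 0], [0.3, [-0.044, -0.2453, 0], 0], [0.3, [-0.044, -0.2453, 0.0267], 0], [0.3, [-0.044, -0.2453, 0.0667], 0], [0.3, [-0.044, -0.2453, 0.0667], 0]])

```text
time: 13.23
tcp_pos: [571.2, 187.7, 109.6]
ee_rot: [0.001, 1.0, -0.001, -0.005]
wrist_force: [-1.2, 0.2, -1.1]
opening: 55.5
grip_force: 0.0
```

```bash
python3 - <<'E'
from h import *
o=r.observe();print(o["tcp_pos"],o["opening"],o["time"])
P=par("wrist");im=cv2.cvtColor(vision.get_image("wrist"),cv2.COLOR_RGB2BGR)
sq=np.array([[1,1],[1,-1],[-1,-1],[-1,1]])*18
for z in(8,24):
    q=proj(np.c_[sq+[574,188.7],np.full(4,z)],P);cv2.polylines(im,[q.astype(np.int32)],True,(0,0,255),1)
cv2.imwrite("pics/w2.png",im)
s=cv2.cvtColor(vision.get_image("side"),cv2.COLOR_RGB2BGR)
cv2.imwrite("pics/s2.png",cv2.resize(s[120:320,150:400],(750,600)))
E
```

```text
[571.15186895 187.70628962 109.60803038] 55.48446249943491 13.2333
```

View pics/w2.png

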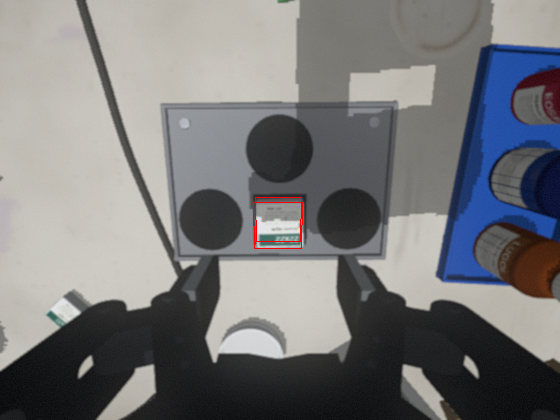

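View pics/s2.png

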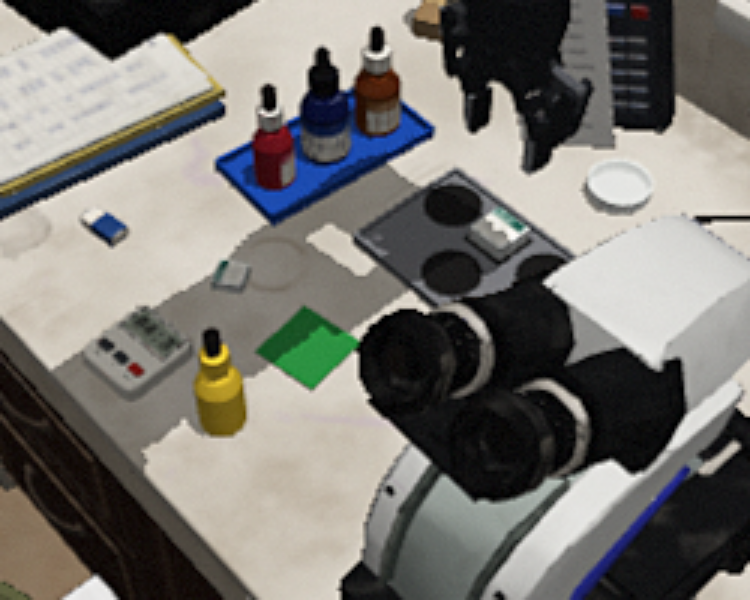

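Wrist: all three pads are free and the box at (278,223) is within the predicted outline. Side: the bottles stand upright in the tray at (275,155), (325,125) and (378,100). Now for the box.

apply_moves(deltas=[[0.3, [0, 0, 0.04], 0], [0.3, [0, 0, 0.08], 0], [0.3, [0, 0, 0.1133], 0], [0.3, [0, 0, 0.132], 0], [0.3, [0, 0, 0.14], 0], [0.3, [0, 0, 0.14], 0], [0.3, [0, 0, 0.14], 0], [-0.4, [0, 0, 0.14], 0]])

```text
time: 14.0
tcp_pos: [574.9, 189.1, 12.2]
ee_rot: [-0.0, 1.0, 0.0, 0.002]
wrist_force: [-0.2, -0.4, -0.9]
opening: 45.0
grip_force: 0.0
```

apply_moves(deltas=[[-0.4, [0, 0, 0], 0], [-0.4, [0, 0, 0], 0], [-0.4, [0, 0, 0], 0], [-0.4, [0, 0, 0], 0], [-0.4, [0, 0, 0], 0], [-0.4, [0, 0, 0], 0]])

```text
time: 14.5
tcp_pos: [574.9, 189.1, 12.2]
ee_rot: [-0.0, 1.0, 0.0, 0.002]
wrist_force: [-0.5, 2.0, 5.4]
opening: 34.4
grip_force: 60.6
```

Converted, 0.187 m / 0.75 = 0.2493, -0.06 m / 0.75 = -0.08.

apply_moves(deltas=[[-0.4, [0, 0, -0.0333], 0], [-0.4, [0, 0, -0.08], 0], [-0.4, [0.04, 0.0053, -0.08], 0], [-0.4, [0.0933, 0.012, -0.08], 0], [-0.4, [0.1467, 0.0187, -0.08], 0], [-0.4, [0.2, 0.0253, -0.08], 0], [-0.4, [0.24, 0.0307, -0.08], 0], [-0.4, [0.2493, 0.0313, -0.08], 0]])

```text
time: 15.17
tcp_pos: [382.7, 212.7, 70.8]
ee_rot: [-0.001, 1.0, -0.0, -0.001]
wrist_force: [0.4, -1.1, -1.2]
opening: 34.4
grip_force: 59.9
```

Converted, 0.065 m / 0.75 = 0.0867, 0.063 m / 0.75 = 0.084.

apply_moves(deltas=[[-0.4, [0, 0, 0.0133], 0], [-0.4, [0, 0, 0.04], 0], [-0.4, [0, 0, 0.0667], 0], [-0.4, [0, 0, 0.0773], 0], [-0.4, [0, 0, 0.084], 0], [-0.4, [0, 0, 0.0867], 0], [-0.4, [0, 0, 0.0867], 0], [-0.4, [0, 0, 0.0867], 0]])

```text
time: 15.83
tcp_pos: [387.0, 212.2, 7.1]
ee_rot: [-0.0, 1.0, -0.0, -0.0]
wrist_force: [-8.7, -4.0, 20.7]
opening: 33.9
grip_force: 62.3
```

Converted, -0.125 m / 0.75 = -0.1667, -0.09 m / 0.75 = -0.12.

apply_moves(deltas=[[-0.4, [0, 0, -0.0013], 0], [0.1, [0, 0, -0.0013], 0], [0.2, [0, 0, -0.0013], 0], [0.2, [0, 0, -0.0013], 0], [0.2, [0, 0, -0.0267], 0], [0.2, [0, 0, -0.0733], 0], [0.2, [0, 0, -0.12], 0], [1, [0, 0, -0.1667], 0]])

```text
time: 16.5
tcp_pos: [386.6, 212.2, 131.8]
ee_rot: [-0.0, 1.0, -0.0, -0.0]
wrist_force: [0.2, -0.3, -0.9]
opening: 62.0
grip_force: 0.0
```

Converted, 0.1605 m / 0.75 = 0.214, -0.154 m / 0.75 = -0.2053.

apply_moves(deltas=[[1, [-0.0267, 0.0293, -0.04], 0], [1, [-0.06, 0.0627, -0.0467], 0], [1, [-0.096, 0.1, -0.0467], 0], [1, [-0.1333, 0.1387, -0.0467], 0], [1, [-0.1667, 0.1733, -0.0467], 0], [1, [-0.2053, 0.214, -0.0467], 0], [1, [-0.2053, 0.214, -0.0467], 0], [1, [-0.2053, 0.214, -0.0467], 0]])

```text
time: 17.17
tcp_pos: [541.2, 373.6, 163.3]
ee_rot: [-0.001, 1.0, -0.0, -0.001]
wrist_force: [-0.6, 0.4, 0.5]
opening: 85.7
grip_force: 0.0
```

```bash
python3 - <<'E'
from h import *
o=r.observe();print(o["tcp_pos"],o["time"])
P=par("top");im=cv2.cvtColor(vision.get_image("top"),cv2.COLOR_RGB2BGR)
w=blob(cv2.inRange(im,(150,150,150),(255,255,255))>0,(297,262));print("box",rect(w,19,P))
cv2.imwrite("pics/t3.png",cv2.resize(im[130:340,170:380],(600,600)))
E
```

```text
[541.24064791 373.59680922 163.30531329] 17.1667
box ((383.8554992675781, 211.6806640625), (21.326791763305664, 31.260156631469727), 0.8281406760215759)
```

View pics/t3.png

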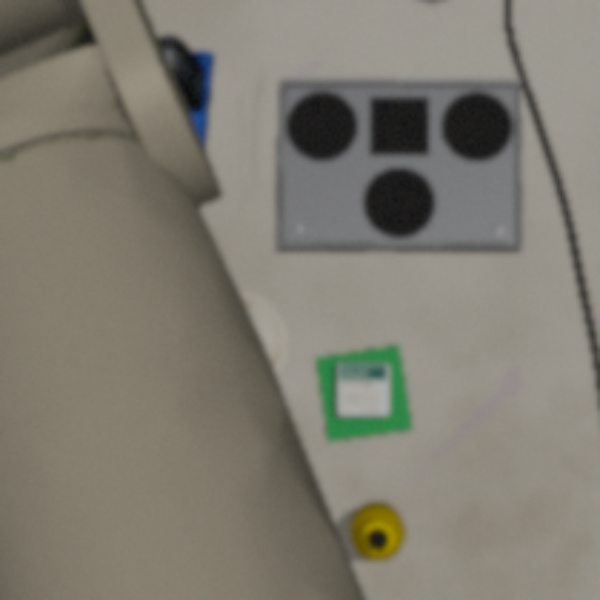

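The box sits in the middle of the mat at (363,390) in the crop, and the pads are visible. Grasping blue and returning it.

Converted, 0.11 m / 0.75 = 0.1467, 0.105 m / 0.75 = 0.14.

apply_moves(deltas=[[1, [0, 0, 0.0267], 0], [1, [0, 0, 0.0733], 0], [1, [0, 0, 0.1133], 0], [1, [0, 0, 0.14], 0], [1, [0, 0, 0.1467], 0], [1, [0, 0, 0.1467], 0], [-0.15, [0, 0, 0.1467], 0], [-0.15, [0, 0, 0.1467], 0]])

```text
time: 17.88
tcp_pos: [541.6, 373.0, 57.7]
ee_rot: [-0.0, 1.0, 0.001, 0.002]
wrist_force: [-0.2, -0.1, -0.2]
opening: 64.2
grip_force: 0.0
```

apply_moves(deltas=[[-0.15, [0, 0, 0], 0], [-0.15, [0, 0, 0], 0], [-0.15, [0, 0, 0], 0], [-0.15, [0, 0, 0], 0], [-0.15, [0, 0, 0], 0], [-0.15, [0, 0, 0], 0]])

```text
time: 18.38
tcp_pos: [541.5, 373.1, 57.2]
ee_rot: [-0.0, 1.0, 0.0, 0.001]
wrist_force: [-1.0, -1.4, 6.2]
opening: 42.2
grip_force: 60.6
```

```bash
python3 - <<'E'
from h import *
P=par("top");im=cv2.imread("pics/t3.png");g=im.max(2)
for uv in[(322,125),(477,125),(400,203),(400,125)]:
    m=blob(g<60,uv);c=np.argwhere(m).mean(0)[::-1];px=(c+.5)*.35-.5+[170,130];print(m.sum(),ray(px,8,P))
E
```

```text
3373 [[575.60631068 243.89290346]]
3367 [[576.16735226 133.71142983]]
3400 [[520.8515552  188.51380826]]
2845 [[575.84564005 188.62015832]]
```

Converted, -0.22 m / 0.75 = -0.2933, -0.034 m / 0.75 = -0.0453.

apply_moves(deltas=[[-0.15, [0, 0, -0.0267], 0], [-0.15, [0, 0, -0.06], 0], [-0.15, [-0.0053, -0.04, -0.06], 0], [-0.15, [-0.0133, -0.092, -0.06], 0], [-0.15, [-0.0213, -0.144, -0.06], 0], [-0.15, [-0.0293, -0.196, -0.06], 0], [-0.15, [-0.0373, -0.248, -0.06], 0], [-0.15, [-0.0453, -0.2933, -0.06], 0]])

```text
time: 19.05
tcp_pos: [575.1, 150.5, 101.1]
ee_rot: [0.0, 1.0, -0.0, 0.001]
wrist_force: [1.0, -0.1, 0.3]
opening: 42.0
grip_force: 60.9
```

Converted, 0.04 m / 0.75 = 0.0533, 0.039 m / 0.75 = 0.052.

apply_moves(deltas=[[-0.15, [0, -0.0253, 0], 0], [-0.15, [0, -0.0253, 0], 0], [-0.15, [0, -0.0253, 0.016], 0], [-0.15, [0, -0.0253, 0.0347], 0], [-0.15, [0, -0.0253, 0.0467], 0], [-0.15, [0, -0.0253, 0.052], 0], [-0.15, [0, -0.0253, 0.0533], 0], [-0.15, [0, -0.0253, 0.0533], 0]])

```text
time: 19.72
tcp_pos: [575.1, 134.5, 62.3]
ee_rot: [-0.001, 1.0, -0.0, 0.001]
wrist_force: [-5.8, -1.3, 13.8]
opening: 42.2
grip_force: 62.2
```

Converted, -0.105 m / 0.75 = -0.14, -0.09 m / 0.75 = -0.12.

apply_moves(deltas=[[0.6, [0, 0, 0], 0], [1, [0, 0, 0], 0], [1, [0, 0, 0], 0], [1, [0, 0, -0.0267], 0], [1, [0, 0, -0.0733], 0], [1, [0, 0, -0.12], 0], [1, [0, 0, -0.14], 0], [1, [0, 0, -0.14], 0]])

```text
time: 20.38
tcp_pos: [576.5, 134.1, 169.4]
ee_rot: [-0.0, 1.0, 0.0, 0.004]
wrist_force: [0.0, -0.6, -0.6]
opening: 85.3
grip_force: 0.0
```

Converted, 0.242 m / 0.75 = 0.3227, 0.215 m / 0.75 = 0.2867.

apply_moves(deltas=[[1, [0.0173, 0.0467, 0], 0], [1, [0.036, 0.0947, 0], 0], [1, [0.0533, 0.1427, 0], 0], [1, [0.072, 0.1907, 0], 0], [1, [0.0893, 0.2387, 0], 0], [1, [0.108, 0.2867, 0], 0], [1, [0.1227, 0.3227, 0], 0], [1, [0.1227, 0.3227, 0], 0]])

```text
time: 21.05
tcp_pos: [479.7, 380.2, 163.8]
ee_rot: [-0.003, 1.0, 0.0, -0.001]
wrist_force: [0.2, 0.0, -0.7]
opening: 85.3
grip_force: 0.0
```

Converted, 0.119 m / 0.75 = 0.1587, 0.115 m / 0.75 = 0.1533.

apply_moves(deltas=[[1, [0, 0, 0], 0], [1, [0, 0, 0.04], 0], [1, [0, 0, 0.0867], 0], [1, [0, 0, 0.1333], 0], [1, [0, 0, 0.1533], 0], [1, [0, 0, 0.1587], 0], [1, [0, 0, 0.1587], 0], [-0.3, [0, 0, 0.1587], 0]])

```text
time: 21.72
tcp_pos: [483.8, 375.5, 47.4]
ee_rot: [0.0, 1.0, 0.0, 0.001]
wrist_force: [0.3, 0.2, -0.7]
opening: 75.6
grip_force: 0.0
```

apply_moves(deltas=[[-0.3, [0, 0, 0], 0], [-0.3, [0, 0, 0], 0], [-0.3, [0, 0, 0], 0], [-0.3, [0, 0, 0], 0], [-0.3, [0, 0, 0], 0], [-0.3, [0, 0, 0], 0], [-0.3, [0, 0, 0], 0]])

```text
time: 22.3
tcp_pos: [483.3, 376.0, 47.5]
ee_rot: [-0.0, 1.0, 0.0, 0.001]
wrist_force: [-0.8, -1.2, 7.4]
opening: 34.3
grip_force: 59.7
```

Converted, -0.187 m / 0.75 = -0.2493, -0.036 m / 0.75 = -0.048.

apply_moves(deltas=[[-0.3, [0, 0, -0.0267], 0], [-0.3, [0, 0, -0.06], 0], [-0.3, [-0.008, -0.044, -0.06], 0], [-0.3, [-0.0173, -0.0933, -0.06], 0], [-0.3, [-0.0267, -0.1427, -0.06], 0], [-0.3, [-0.036, -0.192, -0.06], 0], [-0.3, [-0.044, -0.2333, -0.06], 0], [-0.3, [-0.048, -0.2493, -0.06], 0]])

```text
time: 22.97
tcp_pos: [519.5, 185.4, 91.6]
ee_rot: [0.001, 1.0, -0.0, 0.0]
wrist_force: [0.3, 0.6, -0.1]
opening: 33.9
grip_force: 60.0
```

Converted, 0.041 m / 0.75 = 0.0547, 0.04 m / 0.75 = 0.0533.

apply_moves(deltas=[[-0.3, [0, 0, 0], 0], [-0.3, [0, 0, 0], 0], [-0.3, [0, 0, 0.02], 0], [-0.3, [0, 0, 0.0373], 0], [-0.3, [0, 0, 0.048], 0], [-0.3, [0, 0, 0.0533], 0], [-0.3, [0, 0, 0.0547], 0], [-0.3, [0, 0, 0.0547], 0]])

```text
time: 23.63
tcp_pos: [518.9, 190.2, 52.6]
ee_rot: [-0.001, 1.0, 0.0, 0.0]
wrist_force: [-7.7, -1.3, 20.4]
opening: 34.3
grip_force: 62.1
```

Converted, -0.11 m / 0.75 = -0.1467, -0.09 m / 0.75 = -0.12.

apply_moves(deltas=[[0.6, [0, 0, 0], 0], [1, [0, 0, 0], 0], [1, [0, 0, 0], 0], [1, [0, 0, -0.0267], 0], [1, [0, 0, -0.0733], 0], [1, [0, 0, -0.12], 0], [1, [0, 0, -0.1467], 0], [1, [0, 0, -0.1467], 0]])

```text
time: 24.3
tcp_pos: [520.7, 189.5, 164.8]
ee_rot: [-0.0, 1.0, 0.001, 0.004]
wrist_force: [1.3, -0.1, 0.2]
opening: 85.2
grip_force: 0.0
```

apply_moves(deltas=[[1, [-0.02, 0.0453, 0], 0], [1, [-0.04, 0.0907, 0], 0], [1, [-0.06, 0.136, 0], 0], [1, [-0.08, 0.1813, 0], 0], [1, [-0.1, 0.2267, 0], 0], [1, [-0.1067, 0.24, 0], 0], [1, [-0.1067, 0.24, 0], 0], [1, [-0.1067, 0.24, 0], 0]])

```text
time: 24.97
tcp_pos: [598.3, 369.1, 158.6]
ee_rot: [-0.001, 1.0, -0.0, -0.001]
wrist_force: [0.7, 0.1, 0.2]
opening: 85.3
grip_force: 0.0
```

Converted, 0.112 m / 0.75 = 0.1493, 0.105 m / 0.75 = 0.14.

apply_moves(deltas=[[1, [0, 0, 0.0267], 0], [1, [0, 0, 0.0733], 0], [1, [0, 0, 0.1133], 0], [1, [0, 0, 0.14], 0], [1, [0, 0, 0.1493], 0], [1, [0, 0, 0.1493], 0], [-0.2, [0, 0, 0.1493], 0], [-0.2, [0, 0, 0.1493], 0]])

```text
time: 25.63
tcp_pos: [599.7, 368.9, 50.5]
ee_rot: [0.0, 1.0, 0.001, 0.002]
wrist_force: [0.2, -1.3, 0.4]
opening: 63.7
grip_force: 0.0
```

apply_moves(deltas=[[-0.2, [0, 0, 0], 0], [-0.2, [0, 0, 0], 0], [-0.2, [0, 0, 0], 0], [-0.2, [0, 0, 0], 0], [-0.2, [0, 0, 0], 0], [-0.2, [0, 0, 0], 0]])

```text
time: 26.13
tcp_pos: [599.5, 369.0, 50.1]
ee_rot: [-0.0, 1.0, 0.0, 0.001]
wrist_force: [-0.2, -1.1, 6.2]
opening: 40.1
grip_force: 60.4
```

Converted, -0.125 m / 0.75 = -0.1667, -0.098 m / 0.75 = -0.1307.

apply_moves(deltas=[[-0.2, [0, 0, -0.0267], 0], [-0.2, [0, 0, -0.06], 0], [-0.2, [0.008, -0.04, -0.06], 0], [-0.2, [0.0173, -0.0867, -0.06], 0], [-0.2, [0.0253, -0.1307, -0.06], 0], [-0.2, [0.0333, -0.1667, -0.06], 0], [-0.2, [0.0333, -0.1667, -0.06], 0], [-0.2, [0.0333, -0.1667, -0.04], 0]])

```text
time: 26.8
tcp_pos: [575.5, 243.0, 81.6]
ee_rot: [0.001, 1.0, 0.001, 0.003]
wrist_force: [0.5, 0.5, 0.6]
opening: 40.1
grip_force: 60.7
```

Converted, 0.026 m / 0.75 = 0.0347, 0.024 m / 0.75 = 0.032.

apply_moves(deltas=[[-0.2, [0, 0, 0.016], 0], [-0.2, [0, 0, 0.0267], 0], [-0.2, [0, 0, 0.032], 0], [-0.2, [0, 0, 0.0347], 0], [-0.2, [0, 0, 0.0347], 0], [-0.2, [0, 0, 0.0347], 0]])

```text
time: 27.3
tcp_pos: [574.2, 244.1, 55.1]
ee_rot: [-0.001, 1.0, -0.0, 0.001]
wrist_force: [-9.5, -3.7, 23.3]
opening: 40.0
grip_force: 63.0
```

Converted, -0.125 m / 0.75 = -0.1667, -0.001 m / 0.75 = -0.0013.

apply_moves(deltas=[[-0.2, [0, 0, -0.0013], 0], [0.6, [0, 0, -0.0013], 0], [1, [0, 0, -0.0013], 0], [1, [0, 0, -0.0013], 0], [1, [0, 0, -0.04], 0], [1, [0, 0, -0.0867], 0], [1, [0, 0, -0.1333], 0], [1, [0, 0, -0.1667], 0]])

```text
time: 27.97
tcp_pos: [574.3, 244.2, 180.1]
ee_rot: [-0.0, 1.0, 0.0, 0.001]
wrist_force: [0.9, 0.1, -0.2]
opening: 85.3
grip_force: 0.0
```

Converted, 0.2 m / 0.75 = 0.2667, 0.18 m / 0.75 = 0.24.

apply_moves(deltas=[[1, [0.04, 0.0267, -0.0133], 0], [1, [0.08, 0.0533, -0.0267], 0], [1, [0.12, 0.08, -0.04], 0], [1, [0.16, 0.1067, -0.0533], 0], [1, [0.2, 0.1333, -0.0667], 0], [1, [0.24, 0.16, -0.0667], 0], [1, [0.2667, 0.1867, -0.0667], 0], [1, [0.2667, 0.1867, -0.0667], 0]])

```text
time: 28.63
tcp_pos: [370.3, 386.6, 227.5]
ee_rot: [-0.002, 1.0, 0.001, -0.0]
wrist_force: [0.4, 0.7, -0.2]
opening: 85.4
grip_force: 0.0
```

```bash
python3 - <<'E'
from h import *
o=r.observe();print(o["tcp_pos"],o["time"])
a=cv2.cvtColor(vision.get_image("top"),cv2.COLOR_RGB2BGR)[135:285,225:375]
b=cv2.imread("pics/top0.png")[135:285,225:375]
cv2.imwrite("pics/cmp.png",cv2.resize(np.hstack([b,a]),(800,400),interpolation=cv2.INTER_CUBIC))
s=cv2.cvtColor(vision.get_image("side"),cv2.COLOR_RGB2BGR)
cv2.imwrite("pics/s4.png",cv2.resize(s[120:320,150:400],(750,600)))
E
```

```text
[370.30782128 386.61638146 227.50282028] 28.6333
```

View pics/cmp.png

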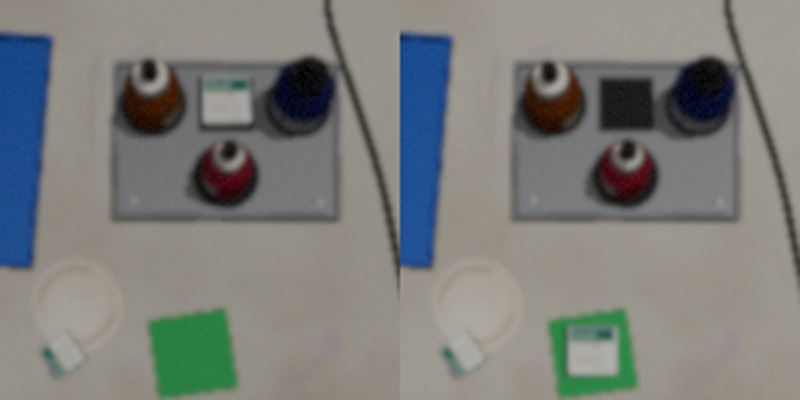

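View pics/s4.png

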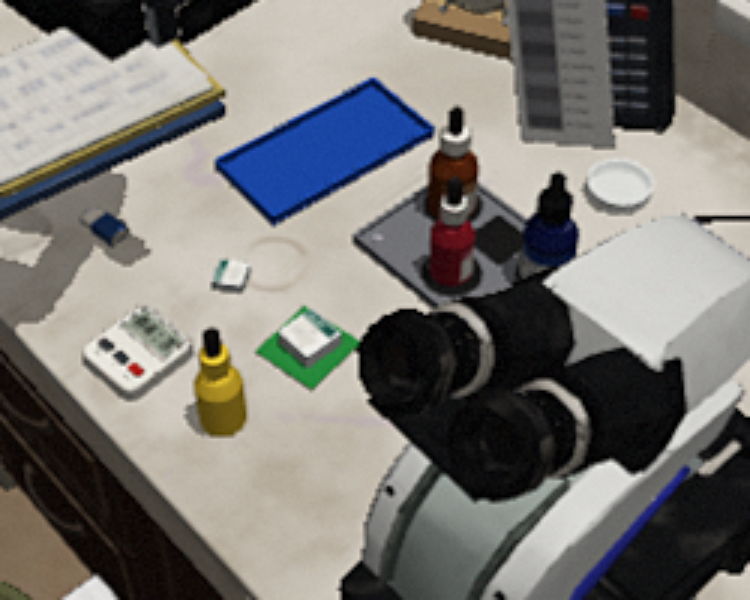

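Before (left) and after (right) match within about a pixel: amber (552,98), blue (703,95) and red (627,172) are upright on their pads. The box at (592,350) is mid-mat, and the bystanders haven't moved.

```bash
python3 -c "
from bench import r
print(r.close_job())"
```

```text
the job is handed in; nothing more can be done
None
```

The job is handed in: all three bottles stand upright back on their own pads (within about a pixel of the start picture), the cover glass box lies flat in the middle of the green mat, and the timer, dish and eraser look unmoved; the hand-in gave no verdict.

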